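# Raise the balance terminal's sagging screen and prove the hinge holds

## Robot

A 6-joint arm with a two-finger parallel gripper is mounted at the origin on the work surface. World frame = base frame: x ahead of the robot, y to its left, z up, the work surface at z = 0. Lengths are in m, angles in rad, forces in N, time in s.
With the tool pointing down it reaches from about 0.4 to 0.825 m from the base axis. Payload 7 kg.
Tool frame: the origin (TCP) lies midway between the tips of the shut fingers; the grasp point (between the pads) lies 19 mm behind it; z points along the fingers, y is the line along which they close (so a half turn about z gives the same grasp; the last joint's range is limited). The gripper opens to 85 mm and grips with 20 to 120 N. Pads are 22 mm wide; open, the fingers measure 114 mm over their backs; the gripper's body (76 mm by 85 mm) begins 54 mm behind the grasp point. The pads swing forward as they close: fully open they stand 13 mm farther back than shut.
Start: joints at [1.5, 0.359, 0.012, 0, -1.224, -0.288], TCP at [0.237, 0.632, 0.231] pointing down, gripper open.
Joint ranges: [-3.07, 3.07], [-1.43, 2.12], [-1.02, 1.25], [-3.03, 1.67], [-3.05, -0], [-3.03, 3.03]. Speed limits (rad/s): [2.39, 2.39, 3.01, 3.14, 3.14, 3.14].

## Interface

Orientations are given as [roll, pitch, yaw] about the fixed x, y, z axes, in that order (R = Rz(yaw) Ry(pitch) Rx(roll)).
In Python, from cell import manip gives the robot as it stands.
- The arm moves only by the tool send_rows, never from a script. Its argument "motion" is a list of rows, each a list of 3 entries, a list of its own where there are three numbers: the gripper command: -1 is fully open, 1 is shut, values between are in proportion, then the shift along the tool's x, y, z in units of 10 cm (1.0 is 10 cm), then the turn about the tool's z in units of 90 degrees (1.0 is 90 degrees). In form: [[jaw, [tx, ty, tz], roll], ...]. A call has exactly 5 rows; each row is the pose to reach, as a shift and turn from the pose commanded when the call began, along the tool's axes at that moment; what a row does not reach only later rows make up. A row lasts 1/12 s, in which the tool goes at most 41.7 mm and 7.16 degrees, less where a joint would pass 70% of its speed; a pose out of reach is approached as far as the arm can. A call with a number of a shift or a turn outside -1 to 1 is refused whole. A call with a gripper value outside its range is refused whole. The fingers move at their own pace and stop on an object; the grip force is fixed at half the most. Time passes only in rows, so rows that repeat a pose let the fingers close, or fill a call up. It gives the time, the measured TCP pose, the force, the opening and the grip force at its end, in the units of the state.
- manip.get_state(): the state, without advancing time (a new reading comes with each control period).
- manip.camera(name): name is "scene" or "top" or "wrist"; returns a dict with "img" (400x640x3 uint8, red, green, blue), "fx", "fy", "cx", "cy" (pixels), "view" (4x4, takes a point from world to camera coordinates). Camera axes: x right, y down, z forward; pixel columns grow to the right and rows downward; lengths in m; the calibration is good to about 2 mm. The wrist camera is an equidistant fisheye: a pixel r from the principal point sees the ray r / f radians off the axis. A picture is of the moment at which its call begins. There is no depth.
- manip.finish_job(): hands the job in; it is judged then, once.
The state is a dict: "time": time; "joint_positions": joint angles; "qvel": joint speeds; "joint_torque": joint torques, N m; "tcp_pos": TCP position; "tool_rot": TCP orientation; "wrist_force": force on the tool from outside, world axes, zero at the start; "torque": the same for the moment, N m; "opening": finger opening in m; "gripper_force": force on a finger pad.
Only numpy, scipy, OpenCV 4.12 (cv2) and the standard library are available. Lean on these libraries where they do the work, as an engineer would, in place of code of your own. Each camera call takes 0.05 s, during which the arm holds its last target. There are 200 camera calls.

## Task

The balance's touch terminal has sagged backwards and cannot be read: raise its screen until it leans back 20 degrees from upright and stays there by itself when you let go. Its hinge is stiff and springs back by some degrees, so look again after letting go and correct it; once it stands right untouched, press lightly on the middle of the glass, as for a touch key, let go, and leave the screen still leaning back 20 degrees. Do not shove the terminal along the bench or disturb the bottle, the beaker and the weight case beside it.

Things in the scene. Friction and masses are not known exactly. Their poses are not given: they have to be found in the camera images.
- terminal: the loose foot of the touch terminal (1.8 kg, on four rubber feet): a grey plate 170 (x) by 200 (y) mm, 18 mm high, with two hinge cheeks up to z = 63 mm at its x = -30 mm, y = +-66 mm. Origin: centre of the underside, on the bench. Its x axis points from the user's side to the back, y to the left, z up.
- hinge (a point): middle of the hinge axis, 50 mm above the bench, on the foot (foot x = -30 mm); the axis runs along the foot's y. A friction hinge with spring in it: yields at about 0.8 N m (4 to 8 N square to the panel at its top edge) and stays, but when let go the screen springs back some 5 to 15 degrees against the way it was forced, how much is not known beforehand. Over about 5 N on mid glass may make it slip.
- screen: white screen panel, 240 mm wide (y), 170 tall (z 12 to 182 mm), 16 thick (x -10 to +6), black glass on its front (-x, user's side); on its back a grey box 130 wide, z 32 to 118, out to x = 19 mm. Origin on the hinge axis, z up the panel, x out of its back. Upright its axes are the foot's; leaning back turns it about +y (x axis 110 degrees from straight up = leans 20). Starts leaning 42 to 65.
- screen_top (a point): middle of the panel's top edge, half-way through its thickness: 182 mm from the hinge axis (screen x = -2 mm, z = 182 mm). Axes as the screen's.
- glass_mid (a point): middle of the glass, on its front surface (screen x = -10.5 mm, y = 0, z = 100 mm). Axes as the screen's.
- bottle_mid (a point): bystander: upright reagent bottle with a screw cap, 72 mm across, 145 mm high; point on its axis 70 mm above the bench, z up.
- beaker_mid (a point): bystander: glass beaker, 70 mm across the rim, 92 mm high; point on its axis 46 mm above the bench, z up.
- case_mid (a point): bystander: closed wooden case of calibration weights, 130 (x) by 72 (y) by 38 mm high, lying on the left of the screen; well beyond it on the left stands the fixed balance; point at its centre 19 mm above the bench, z up.

How it is judged:
By the outcome, as a careful person would: the job done as asked, in the order asked, and still so for the second after the job is handed in, with the robot touching nothing.
It also fails if it takes over 58 s, if anything falls off the work surface, if the arm or the gripper's body presses on something with over 40 N, if the wrist force passes 120 N, or if a joint passes its speed limit or range.

## Working session

There is one attempt and no reset: what is moved stays moved. The work goes in short steps, Python scripts to look and compute and a tool call to move; the robot and the scene stay as the last step left them, time stands still between calls to the robot, and variables do not carry over. Pictures are saved under pics/ and viewed, at most 10 in all, crops included, and the job is handed in when it is done.

Besides the shell and the picture viewer there is one more tool, called by a JSON object that holds its "api" and its "payload". send_rows: Moves the arm, as the interface text tells. Its arguments: {"type":"object","properties":{"motion":{"type":"array"}},"required":["motion"]}

```bash
mkdir -p pics; ls
python3 - <<'E'
from cell import manip
import cv2,numpy as np
s=manip.get_state();print({k:np.round(v,3) for k,v in s.items()})
for n in("scene","top"):
    c=manip.camera(n);cv2.imwrite(f"pics/{n}0.png",c["img"][:,:,::-1]);print(n,c["fx"],c["fy"],c["cx"],c["cy"],np.round(c["view"],3).tolist())
E
```

```text
pics
{'time': np.float64(0.0), 'joint_positions': array([ 1.5  ,  0.359,  0.011, -0.   , -1.224, -0.288]), 'qvel': array([ 0.001, -0.001,  0.001,  0.001, -0.001,  0.   ]), 'joint_torque': array([ 3.0000e-03, -5.8333e+01,  2.9341e+01,  6.9360e+00, -6.0000e-03,
        0.0000e+00]), 'tcp_pos': array([0.237, 0.632, 0.23 ]), 'tool_rot': array([ 3.14 , -0.   , -0.359]), 'wrist_force': array([ 0.334, -0.159,  1.029]), 'torque': array([-0.034,  0.026,  0.017]), 'gripper_force': np.float64(0.0), 'opening': np.float64(0.085)}
scene 410.71552200436565 410.71552200436565 320.58539994098 199.69293737630568 [[0.033, 0.999, 0.024, -0.024], [0.623, -0.002, -0.782, -0.228], [-0.782, 0.041, -0.623, 1.402], [0.0, 0.0, 0.0, 1.0]]
top 407.82511369144913 407.82511369144913 325.42250555243794 197.12774995993715 [[-0.02, -1.0, -0.007, 0.017], [-0.994, 0.021, -0.105, 0.575], [0.105, 0.004, -0.994, 0.886], [0.0, 0.0, 0.0, 1.0]]
```

View pics/scene0.png

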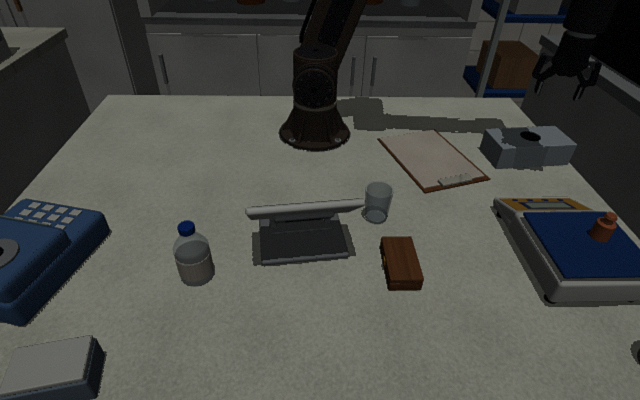

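View pics/top0.png

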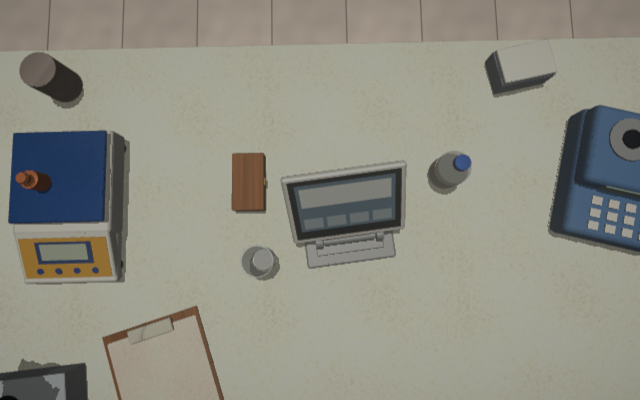

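Run:
```python
import cv2,numpy as np
t=cv2.imread("pics/top0.png")[152:275,275:415];s=cv2.imread("pics/scene0.png")[190:270,238:371]
f=lambda a,k:cv2.resize(a,None,fx=k,fy=k,interpolation=cv2.INTER_CUBIC)
a=f(t,3);b=f(s,2.8)
o=np.zeros((max(a.shape[0],b.shape[0]),a.shape[1]+b.shape[1],3),np.uint8);o[:a.shape[0],:a.shape[1]]=a;o[:b.shape[0],a.shape[1]:]=b
o=np.clip(o*1.5,0,255).astype(np.uint8);cv2.imwrite("pics/crop0.png",o);print(o.shape)
```

```text
(369, 792, 3)
```

View pics/crop0.png

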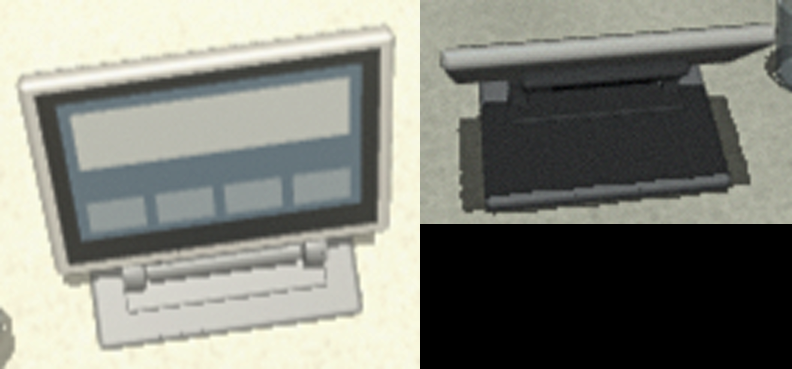

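```bash
cat > h.py <<'E'
import numpy as np,cv2
from cell import manip
def K(c): return np.array([[c["fx"],0,c["cx"]],[0,c["fy"],c["cy"]],[0,0,1]])
def ray(c,p):
    V=np.array(c["view"]);d=V[:3,:3].T@np.array([(p[0]-c["cx"])/c["fx"],(p[1]-c["cy"])/c["fy"],1]);return -V[:3,:3].T@V[:3,3],d/np.linalg.norm(d)
def onz(c,p,z):
    o,d=ray(c,p);return o+d*(z-o[2])/d[2]
def tri(c1,p1,c2,p2):
    o1,d1=ray(c1,p1);o2,d2=ray(c2,p2);t=np.linalg.lstsq(np.c_[d1,-d2],o2-o1,rcond=None)[0]
    a,b=o1+t[0]*d1,o2+t[1]*d2;return (a+b)/2,np.linalg.norm(a-b)
def proj(c,P):
    V=np.array(c["view"]);q=V[:3,:3]@P+V[:3,3];return K(c)[:2]@(q/q[2])
E
python3 - <<'E'
from h import *
np.set_printoptions(precision=4,suppress=True)
ct=manip.camera("top");cs=manip.camera("scene")
T=lambda x,y:(275+(x-1)/3,152+(y-1)/3);S=lambda x,y:(238+(x-421)/2.8,190+(y-1)/2.8)
for n,a,b in(("TL",T(19,76),S(772,46)),("TR",T(393,27),S(446,80))): print(n,*tri(ct,a,cs,b))
for n,p in(("fL",T(103,348)),("fR",T(361,312))):print(n,onz(ct,p,.012))
for n,p in(("bL",S(732,179)),("bR",S(488,198))):print(n,onz(cs,p,.018))
for n,p in(("bL0",S(733,189)),("bR0",S(489,210))):print(n,onz(cs,p,.002))
for n,p in(("ckL",T(134,268)),("ckR",T(313,245))):print(n,onz(ct,p,.063))
for n,p in(("case",(249,182)),):print(n,onz(ct,p,.038))
print("bottlecap",onz(ct,(462,162),.145),"beaker",onz(ct,(262,260),.05))
E
```

```text
TL [0.6005 0.0874 0.1699] 0.002660947741955081
TR [ 0.6284 -0.1487  0.1633] 0.006436365419844454
fL [0.418  0.0454 0.012 ]
fR [ 0.4409 -0.1489  0.012 ]
bL [0.5862 0.0686 0.018 ]
bR [ 0.605  -0.1275  0.018 ]
bL0 [0.5821 0.0708 0.002 ]
bR0 [ 0.6031 -0.1279  0.002 ]
ckL [0.4773 0.02   0.063 ]
ckR [ 0.491  -0.1082  0.063 ]
case [0.6117 0.1755 0.038 ]
bottlecap [ 0.627  -0.2667  0.145 ] beaker [0.4389 0.1451 0.05  ]
```

{"api": "send_rows", "payload": {"motion": [[1, [0, 0, -0.3], -0.08], [1, [0, 0, -0.5], -0.15], [1, [0, 0, -0.8], -0.23], [1, [0, 0, -1.0], -0.3], [1, [0, 0, -1.0], -0.3]]}}

```text
time: 0.62
tcp_pos: [0.2378, 0.6334, 0.3367]
tool_rot: [-3.135, -0.003, 0.119]
wrist_force: [0.7, -0.3, 1.3]
opening: 0.0258
gripper_force: 0.0
```

{"api": "send_rows", "payload": {"motion": [[1, [0.1, 0.2, 0], 0], [1, [0.2, 0.4, 0], 0], [1, [0.3, 0.6, 0], 0], [1, [0.4, 0.8, 0], 0], [1, [0.49, 1.0, 0], 0]]}}

```text
time: 1.03
tcp_pos: [0.2973, 0.5371, 0.3308]
tool_rot: [3.141, 0.0, 0.112]
wrist_force: [0.7, 0.9, 0.1]
opening: 0.0002
gripper_force: 0.0
```

{"api": "send_rows", "payload": {"motion": [[1, [0.1, 0.2, 0], 0], [1, [0.2, 0.4, 0], 0], [1, [0.3, 0.6, 0], 0], [1, [0.4, 0.8, 0], 0], [1, [0.49, 1.0, 0], 0]]}}

```text
time: 1.45
tcp_pos: [0.3573, 0.4431, 0.331]
tool_rot: [3.141, 0.0, 0.112]
wrist_force: [-0.1, 0.6, 0.2]
opening: -0.0002
gripper_force: 0.0
```

{"api": "send_rows", "payload": {"motion": [[1, [0.1, 0.2, 0], 0], [1, [0.2, 0.4, 0], 0], [1, [0.3, 0.6, 0], 0], [1, [0.4, 0.8, 0], 0], [1, [0.49, 1.0, 0], 0]]}}

```text
time: 1.87
tcp_pos: [0.4171, 0.3493, 0.331]
tool_rot: [3.141, 0.0, 0.112]
wrist_force: [-0.0, 0.5, 0.4]
opening: -0.0002
gripper_force: 0.0
```

{"api": "send_rows", "payload": {"motion": [[1, [0.1, 0.2, 0], 0], [1, [0.2, 0.4, 0], 0], [1, [0.3, 0.6, 0], 0], [1, [0.4, 0.8, 0], 0], [1, [0.5, 1.0, 0], 0]]}}

```text
time: 2.28
tcp_pos: [0.478, 0.2555, 0.3311]
tool_rot: [-3.142, 0.0, 0.112]
wrist_force: [0.5, -0.0, -0.1]
opening: 0.0001
gripper_force: 0.0
```

{"api": "send_rows", "payload": {"motion": [[1, [0.1, 0.2, 0], 0], [1, [0.2, 0.4, 0], 0], [1, [0.3, 0.6, 0], 0], [1, [0.4, 0.8, 0], 0], [1, [0.5, 1.0, 0], 0]]}}

```text
time: 2.7
tcp_pos: [0.5389, 0.1618, 0.331]
tool_rot: [-3.142, 0.0, 0.112]
wrist_force: [0.2, 0.3, -0.2]
opening: -0.0002
gripper_force: 0.0
```

{"api": "send_rows", "payload": {"motion": [[1, [0.1, 0.2, 0], 0], [1, [0.2, 0.4, 0], 0], [1, [0.3, 0.6, 0], 0], [1, [0.4, 0.8, 0], 0], [1, [0.5, 1.0, 0], 0]]}}

```text
time: 3.12
tcp_pos: [0.5998, 0.0681, 0.331]
tool_rot: [-3.142, 0.0, 0.112]
wrist_force: [-0.0, 0.2, -0.5]
opening: 0.0
gripper_force: 0.0
```

{"api": "send_rows", "payload": {"motion": [[1, [0.1, 0.2, 0], 0], [1, [0.2, 0.4, 0], 0], [1, [0.3, 0.6, 0], 0], [1, [0.4, 0.8, 0], 0], [1, [0.5, 0.97, 0], 0]]}}

```text
time: 3.53
tcp_pos: [0.6604, -0.023, 0.3309]
tool_rot: [-3.142, 0.001, 0.111]
wrist_force: [-0.2, -0.0, -0.1]
opening: 0.0002
gripper_force: 0.0
```

{"api": "send_rows", "payload": {"motion": [[1, [0, 0, 0.2], 0], [1, [0, 0, 0.4], 0], [1, [0, 0, 0.6], 0], [1, [0, 0, 0.8], 0], [1, [0, 0, 0.9], 0]]}}

```text
time: 3.95
tcp_pos: [0.6588, -0.0218, 0.2381]
tool_rot: [-3.141, 0.004, 0.111]
wrist_force: [-0.2, -0.6, -0.9]
opening: 0.0003
gripper_force: 0.0
```

Run:
```python
from h import *
a=manip.camera("scene");cv2.imwrite("pics/s1.png",a["img"][:,:,::-1])
s=manip.get_state();print(s["tcp_pos"],s["time"],s["wrist_force"])
t=manip.camera("top");cv2.imwrite("pics/t1.png",np.vstack([cv2.resize(x,None,fx=2.4,fy=2.4,interpolation=cv2.INTER_CUBIC) for x in(a["img"][150:270,190:440,::-1],t["img"][140:270,210:460,::-1])]))
```

```text
[ 0.65830726 -0.02174751  0.23697733] 4.0 [-0.6878997   0.61391691 -2.54141651]
```

View pics/t1.png

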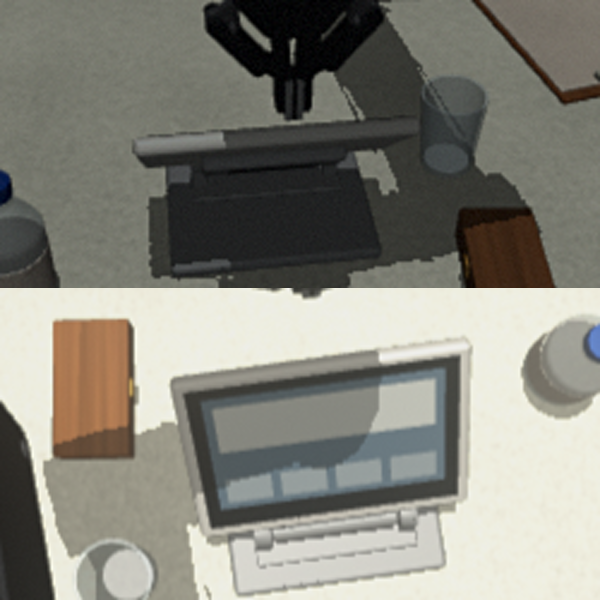

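{"api": "send_rows", "payload": {"motion": [[1, [0, 0, 0.2], 0], [1, [0, 0, 0.4], 0], [1, [0, 0, 0.6], 0], [1, [0, 0, 0.8], 0], [1, [0, 0, 0.93], 0]]}}

```text
time: 4.47
tcp_pos: [0.6602, -0.0215, 0.1479]
tool_rot: [-3.142, -0.0, 0.112]
wrist_force: [-0.5, 0.4, -0.7]
opening: 0.0003
gripper_force: 0.0
```

{"api": "send_rows", "payload": {"motion": [[1, [-0.05, 0, 0], 0], [1, [-0.1, 0, 0], 0], [1, [-0.15, 0, 0], 0], [1, [-0.19, 0, 0], 0], [1, [-0.22, 0, 0], 0]]}}

```text
time: 4.88
tcp_pos: [0.6383, -0.0241, 0.15]
tool_rot: [-3.141, -0.002, 0.113]
wrist_force: [-0.3, -0.1, 0.3]
opening: -0.0
gripper_force: 0.0
```

{"api": "send_rows", "payload": {"motion": [[1, [-0.03, 0, 0], 0], [1, [-0.06, 0, 0], 0], [1, [-0.08, 0, 0], 0], [1, [-0.1, 0, 0], 0], [1, [-0.12, 0, 0], 0]]}}

```text
time: 5.3
tcp_pos: [0.6271, -0.0254, 0.1489]
tool_rot: [3.141, -0.002, 0.113]
wrist_force: [3.1, 0.5, 1.9]
opening: -0.0001
gripper_force: 1.7
```

{"api": "send_rows", "payload": {"motion": [[1, [-0.03, 0, -0.03], 0], [1, [-0.06, 0, -0.06], 0], [1, [-0.08, 0, -0.09], 0], [1, [-0.11, 0, -0.12], 0], [1, [-0.14, 0, -0.14], 0]]}}

```text
time: 5.72
tcp_pos: [0.6125, -0.027, 0.1628]
tool_rot: [-3.142, -0.001, 0.113]
wrist_force: [5.5, 0.6, 1.1]
opening: 0.0002
gripper_force: 2.5
```

{"api": "send_rows", "payload": {"motion": [[1, [-0.05, 0, -0.05], 0], [1, [-0.1, 0, -0.09], 0], [1, [-0.15, 0, -0.13], 0], [1, [-0.2, 0, -0.17], 0], [1, [-0.25, 0, -0.2], 0]]}}

```text
time: 6.13
tcp_pos: [0.5868, -0.0299, 0.1825]
tool_rot: [-3.141, 0.0, 0.112]
wrist_force: [4.9, 0.9, -2.7]
opening: 0.0001
gripper_force: 2.2
```

{"api": "send_rows", "payload": {"motion": [[1, [-0.06, 0, -0.03], 0], [1, [-0.12, 0, -0.06], 0], [1, [-0.18, 0, -0.09], 0], [1, [-0.23, 0, -0.12], 0], [1, [-0.28, 0, -0.14], 0]]}}

```text
time: 6.55
tcp_pos: [0.559, -0.0331, 0.1966]
tool_rot: [-3.142, 0.0, 0.112]
wrist_force: [3.3, 0.3, -3.5]
opening: 0.0001
gripper_force: 2.1
```

{"api": "send_rows", "payload": {"motion": [[1, [-0.04, 0, -0.01], 0], [1, [-0.08, 0, -0.03], 0], [1, [-0.12, 0, -0.04], 0], [1, [-0.16, 0, -0.05], 0], [1, [-0.16, 0, -0.05], 0]]}}

```text
time: 6.97
tcp_pos: [0.5434, -0.0349, 0.2018]
tool_rot: [-3.142, -0.001, 0.112]
wrist_force: [4.0, 1.5, -1.6]
opening: -0.0001
gripper_force: 2.3
```

{"api": "send_rows", "payload": {"motion": [[1, [0.05, 0, 0], 0], [1, [0.1, 0, 0], 0], [1, [0.2, 0, 0], 0], [1, [0.4, 0, 0], 0], [1, [0.6, 0, 0], 0]]}}

```text
time: 7.38
tcp_pos: [0.6038, -0.0282, 0.2012]
tool_rot: [3.141, 0.002, 0.112]
wrist_force: [-0.7, 0.9, -0.7]
opening: -0.0001
gripper_force: 0.0
```

{"api": "send_rows", "payload": {"motion": [[1, [0, 0, 0], 0], [1, [0.1, 0, -0.1], 0], [1, [0.1, 0, -0.3], 0], [1, [0.1, 0, -0.6], 0], [1, [0.1, 0, -0.8], 0]]}}

```text
time: 7.8
tcp_pos: [0.6136, -0.0273, 0.2827]
tool_rot: [3.141, 0.002, 0.112]
wrist_force: [0.1, 0.4, 1.1]
opening: -0.0
gripper_force: 0.0
```

Run:
```python
from h import *
a=manip.camera("scene");t=manip.camera("top");cv2.imwrite("pics/s2.png",a["img"][:,:,::-1]);cv2.imwrite("pics/t2.png",t["img"][:,:,::-1])
f=lambda x:np.clip(1.5*cv2.resize(x,None,fx=4,fy=4,interpolation=cv2.INTER_CUBIC).astype(float),0,255)
o=np.vstack([f(a["img"][190:260,235:385,::-1]),f(t["img"][190:270,270:420,::-1])]);cv2.imwrite("pics/c2.png",o)
```

```text
[ WARN:0@0.746] global loadsave.cpp:1063 imwrite_ Unsupported depth image for selected encoder is fallbacked to CV_8U.
```

View pics/c2.png

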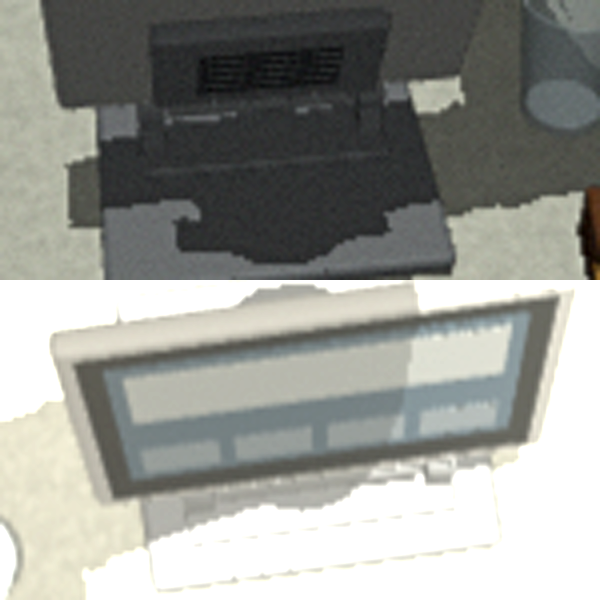

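Run:
```python
import cv2,numpy as np
a=cv2.imread("pics/s2.png");t=cv2.imread("pics/t2.png")
f=lambda x,g:np.clip(g*cv2.resize(x,None,fx=5,fy=5,interpolation=cv2.INTER_CUBIC).astype(float),0,255)
cv2.imwrite("pics/c2b.png",np.vstack([f(a[150:190,230:380],1.5),f(t[190:270,270:420],1.)]).astype(np.uint8))
```

```text
(no output)
```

View pics/c2b.png

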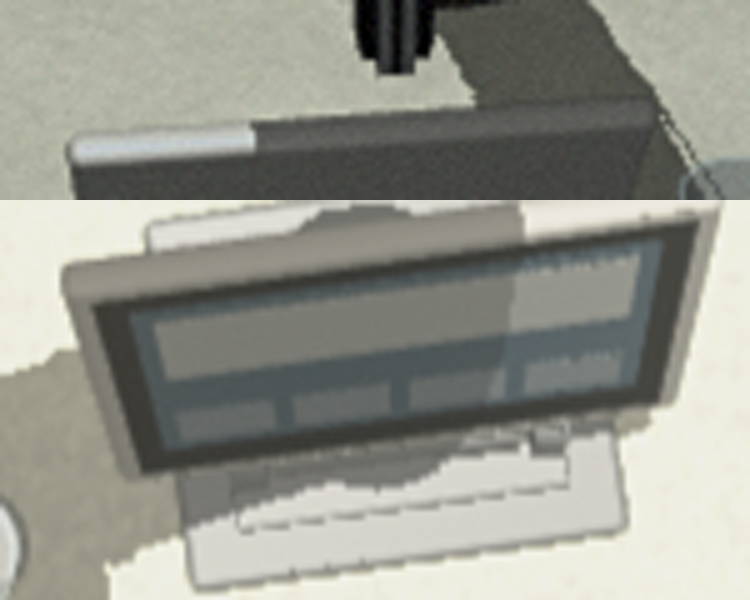

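```bash
cat > lean.py <<'E'
from h import *
from scipy.optimize import least_squares
H=np.array([.4827,-.044,.05])
def P(L,x,y,z,H=H,yaw=.113):
    u,w=z*np.sin(L)+x*np.cos(L),z*np.cos(L)-x*np.sin(L);c,s=np.cos(yaw),np.sin(yaw)
    return H+np.array([c*u-s*y,s*u+c*y,w])
T=lambda x,y:(275+(x-1)/3,152+(y-1)/3);S=lambda x,y:(238+(x-421)/2.8,190+(y-1)/2.8)
# states: glass corners TL TR BR BL (top cam), outer top corners (top cam, x=6), scene corners (x given)
st=[dict(g=[T(35,96),T(380,50),T(373,227),T(77,263)],o=[T(19,76),T(393,27)],s=[S(772,46),S(446,80)],sx=.006),
    dict(g=[(288.6,211),(409.6,194.4),(402,230.4),(298.4,244.4)],o=[(282.4,203.6),(414,191)],s=[(361,169),(244.4,177.4)],sx=-.010)]
def solve(st):
    ct=manip.camera("top");cs=manip.camera("scene")
    def res(q):
        gt,gb,w,yaw,dx,dy=q[:6];r=[]
        for L,d in zip(q[6:],st):
            f=lambda c,x,y,z,p:r.extend(proj(c,P(L,x,y,z,H+[dx,dy,0],yaw))-p)
            for (y,z),p in zip(((w,gt),(-w,gt),(-w,gb),(w,gb)),d["g"]): f(ct,-.0105,y,z,p)
            for y,p in zip((.12,-.12),d["o"]): f(ct,.006,y,.182,p)
            for y,p in zip((.12,-.12),d["s"]): f(cs,d["sx"],y,.182,p)
        return np.r_[r,(q[3]-.113)/.02,q[4]/.002,q[5]/.002,(gt+gb-.2)/.002]
    s=least_squares(res,np.r_[.165,.035,.11,.113,0,0,[.5]*len(st)],x_scale=np.r_[.1,.1,.1,.1,.01,.01,[.3]*len(st)],loss="soft_l1")
    print("gt gb w",s.x[:3].round(4),"yaw",s.x[3].round(3),"dH",s.x[4:6].round(4),"lean",np.degrees(s.x[6:]).round(2));print(res(s.x).round(1)[:-4].reshape(len(st),-1))
if __name__=="__main__": solve(st)
E
python3 lean.py
```

```text
gt gb w [0.1742 0.0267 0.1092] yaw 0.113 dH [-0.0026 -0.0012] lean [46.61 25.29]
[[ 0.6  0.  -0.1  0.1  1.4 -0.9 -2.3  0.9 -0.4 -0.8 -0.8 -1.   1.8  0.2
  -2.2 -2.8]
 [ 0.1 -0.1 -0.3  0.3 -0.6  0.8  0.1  0.7 -0.9 -2.  -0.3 -7.  -1.2 -1.3
  -2.  -2.3]]
```

{"api": "send_rows", "payload": {"motion": [[1, [0, 0, 0.2], 0], [1, [0, 0, 0.4], 0], [1, [0, 0, 0.6], 0], [1, [0, 0, 0.78], 0], [1, [-0.1, 0, 0.78], 0]]}}

```text
time: 8.42
tcp_pos: [0.6011, -0.0283, 0.1974]
tool_rot: [3.141, 0.009, 0.112]
wrist_force: [-1.1, 1.3, -1.0]
opening: -0.0001
gripper_force: 0.0
```

{"api": "send_rows", "payload": {"motion": [[1, [-0.06, 0, 0], 0], [1, [-0.12, 0, 0], 0], [1, [-0.18, 0, 0], 0], [1, [-0.23, 0, 0], 0], [1, [-0.27, 0, 0], 0]]}}

```text
time: 8.83
tcp_pos: [0.5762, -0.0311, 0.2044]
tool_rot: [-3.141, -0.002, 0.113]
wrist_force: [-1.1, -0.4, 0.2]
opening: 0.0001
gripper_force: 0.0
```

{"api": "send_rows", "payload": {"motion": [[1, [-0.06, 0, 0], 0], [1, [-0.12, 0, 0], 0], [1, [-0.18, 0, 0], 0], [1, [-0.24, 0, 0], 0], [1, [-0.3, 0, 0], 0]]}}

```text
time: 9.25
tcp_pos: [0.5479, -0.0343, 0.2045]
tool_rot: [3.142, -0.004, 0.113]
wrist_force: [5.9, 0.1, 5.4]
opening: 0.0001
gripper_force: 3.1
```

{"api": "send_rows", "payload": {"motion": [[1, [-0.05, 0, -0.01], 0], [1, [-0.1, 0, -0.02], 0], [1, [-0.15, 0, -0.03], 0], [1, [-0.2, 0, -0.03], 0], [1, [-0.2, 0, -0.03], 0]]}}

```text
time: 9.67
tcp_pos: [0.5276, -0.0366, 0.2076]
tool_rot: [-3.142, -0.004, 0.113]
wrist_force: [5.5, 1.3, 3.8]
opening: -0.0001
gripper_force: 2.8
```

{"api": "send_rows", "payload": {"motion": [[1, [0.04, 0, 0], 0], [1, [0.1, 0, 0], 0], [1, [0.2, 0, 0], 0], [1, [0.4, 0, 0], 0], [1, [0.7, 0, 0], 0]]}}

```text
time: 10.08
tcp_pos: [0.5952, -0.0291, 0.2054]
tool_rot: [-3.141, 0.004, 0.112]
wrist_force: [-0.1, 0.6, 1.5]
opening: 0.0
gripper_force: 0.0
```

{"api": "send_rows", "payload": {"motion": [[1, [0.1, 0, -0.1], 0], [1, [0.2, 0, -0.3], 0], [1, [0.2, 0, -0.5], 0], [1, [0.2, 0, -0.8], 0], [1, [0.2, 0, -1.0], 0]]}}

```text
time: 10.5
tcp_pos: [0.6164, -0.0269, 0.3066]
tool_rot: [3.141, 0.004, 0.112]
wrist_force: [1.0, -0.0, 0.4]
opening: -0.0001
gripper_force: 0.0
```

Run:
```python
from h import *
a=manip.camera("scene");t=manip.camera("top");cv2.imwrite("pics/s3.png",a["img"][:,:,::-1]);cv2.imwrite("pics/t3.png",t["img"][:,:,::-1])
f=lambda x,g:np.clip(g*cv2.resize(x[:,:,::-1],None,fx=5,fy=5,interpolation=cv2.INTER_CUBIC).astype(float),0,255)
cv2.imwrite("pics/c3.png",np.vstack([f(a["img"][150:186,230:380],1.5),f(t["img"][186:270,270:420],1.)]).astype(np.uint8))
```

```text
(no output)
```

View pics/c3.png

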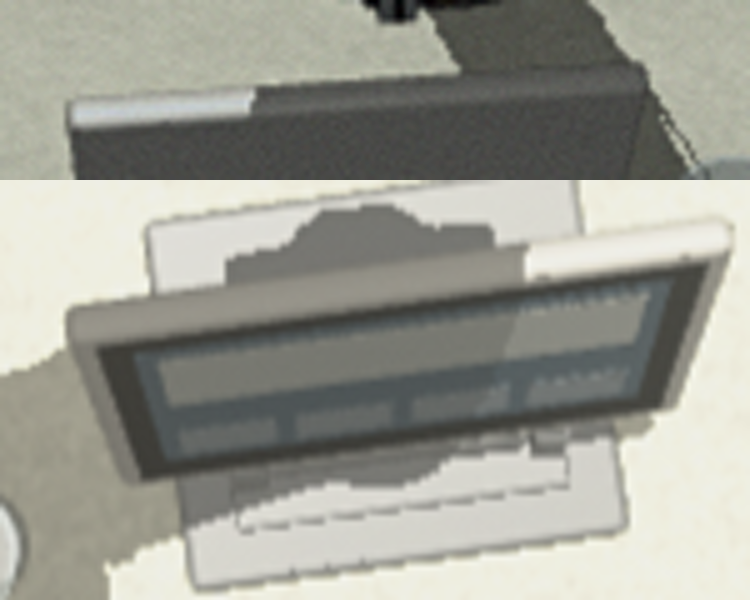

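Run:
```python
from lean import *
ct=manip.camera("top")
for p in((299,194.8),(386,185.8),(309.3,267.4),(394.7,255.5)):print(onz(ct,p,.016).round(4))
G=lambda x,y:(270+x/5-.4,186+(y-180)/5-.4);SS=lambda x,y:(230+x/5-.4,150+y/5-.4)
st[1]["o"][1]=(414,189.5)
st.append(dict(g=[G(97,350),G(706,265),G(665,408),G(143,479)],o=[G(66,310),G(733,220)],s=[SS(642,64),SS(72,100)],sx=-.010))
solve(st)
```

```text
[0.583  0.0655 0.016 ]
[ 0.5996 -0.1337  0.016 ]
[0.4188 0.0445 0.016 ]
[ 0.4414 -0.1476  0.016 ]
gt gb w [0.1739 0.0276 0.1095] yaw 0.114 dH [-0.0025 -0.0013] lean [46.63 25.29 19.83]
[[ 0.4  0.2 -0.   0.1  1.5 -1.4 -2.5  0.6 -0.4 -0.8 -0.9 -1.2  1.8  0.2
  -2.2 -2.7]
 [-0.  -0.  -0.2  0.3 -0.4  0.5 -0.   0.5 -0.9 -2.  -0.4 -5.7 -1.2 -1.3
  -2.  -2.2]
 [ 0.4 -0.1  0.6  0.4 -0.8  1.   0.3  0.8 -0.7 -1.6 -0.4 -1.6  0.3 -1.4
  -1.8 -1.4]]
```

Run:
```python
from lean import *
ct=manip.camera("top")
G=lambda x,y:(270+x/5-.4,186+(y-180)/5-.4)
w,h=.1095,.0731
o=np.array([[w,h],[-w,h],[-w,-h],[w,-h]]);obj=np.c_[np.zeros(4),o]
for g in(st[0]["g"],st[1]["g"],[G(97,350),G(706,265),G(665,408),G(143,479)]):
    ok,r,t=cv2.solvePnP(obj,np.array(g,float),K(ct),None)
    V=np.array(ct["view"]);R=V[:3,:3].T@cv2.Rodrigues(r)[0];c=V[:3,:3].T@(t.ravel()-V[:3,3])
    print("lean",np.degrees(np.arctan2(np.hypot(*R[:2,2]),R[2,2])).round(2),c.round(4))
print(P(np.radians(20),-.0105,0,.1,H+[-.0025,-.0013,0]))
```

```text
lean 47.91 [ 0.5466 -0.0382  0.1157]
lean 24.92 [ 0.5141 -0.0417  0.1474]
lean 19.22 [ 0.5054 -0.0421  0.1506]
[ 0.50438004 -0.04255597  0.14756047]
```

{"api": "send_rows", "payload": {"motion": [[1, [-0.2, 0, 0], 0], [1, [-0.4, 0, 0], 0], [1, [-0.6, 0, 0], 0], [1, [-0.8, 0, 0], 0], [1, [-1.0, 0, 0], 0]]}}

```text
time: 11.22
tcp_pos: [0.5154, -0.0381, 0.3047]
tool_rot: [3.141, 0.003, 0.112]
wrist_force: [-1.2, 0.6, 0.0]
opening: 0.0001
gripper_force: 0.0
```

{"api": "send_rows", "payload": {"motion": [[1, [-0.2, 0, 0], 0], [1, [-0.4, 0.01, 0], 0], [1, [-0.6, 0.02, 0], 0], [1, [-0.68, 0.03, 0], 0], [1, [-0.68, 0.03, 0], 0]]}}

```text
time: 11.63
tcp_pos: [0.448, -0.0488, 0.306]
tool_rot: [-3.141, 0.001, 0.112]
wrist_force: [-0.0, 0.3, -0.3]
opening: -0.0
gripper_force: 0.0
```

{"api": "send_rows", "payload": {"motion": [[1, [0, 0, 0.2], 0], [1, [0, 0, 0.4], 0], [1, [0, 0, 0.6], 0], [1, [0, 0, 0.8], 0], [1, [0, 0, 1.0], 0]]}}

```text
time: 12.05
tcp_pos: [0.4501, -0.0484, 0.2047]
tool_rot: [3.141, 0.001, 0.112]
wrist_force: [-0.4, 0.2, -0.4]
opening: 0.0003
gripper_force: 0.0
```

{"api": "send_rows", "payload": {"motion": [[1, [0, 0, 0.15], 0], [1, [0, 0, 0.3], 0], [1, [0, 0, 0.45], 0], [1, [0, 0, 0.52], 0], [1, [0, 0, 0.52], 0]]}}

```text
time: 12.47
tcp_pos: [0.4489, -0.0487, 0.1523]
tool_rot: [3.141, 0.004, 0.112]
wrist_force: [-1.1, -0.5, -0.5]
opening: 0.0003
gripper_force: 0.0
```

{"api": "send_rows", "payload": {"motion": [[1, [0, 0, 0], 0], [1, [0, 0, 0], 0], [1, [0, 0, 0], 0], [1, [0, 0, 0], 0], [1, [0, 0, 0], 0]]}}

```text
time: 12.88
tcp_pos: [0.45, -0.0484, 0.1549]
tool_rot: [-3.141, -0.001, 0.113]
wrist_force: [-0.2, -0.0, -0.4]
opening: -0.0001
gripper_force: 0.0
```

{"api": "send_rows", "payload": {"motion": [[1, [0.1, 0, 0], 0], [1, [0.2, 0, 0], 0], [1, [0.3, 0, 0], 0], [1, [0.36, 0, 0], 0], [1, [0.38, 0, 0], 0]]}}

```text
time: 13.3
tcp_pos: [0.4889, -0.044, 0.154]
tool_rot: [3.141, 0.0, 0.112]
wrist_force: [0.4, -0.4, 0.2]
opening: 0.0
gripper_force: 0.0
```

{"api": "send_rows", "payload": {"motion": [[1, [0.01, 0, 0], 0], [1, [0.02, 0, 0], 0], [1, [0.03, 0, 0], 0], [1, [0.03, 0, 0], 0], [1, [0.03, 0, 0], 0]]}}

```text
time: 13.72
tcp_pos: [0.4903, -0.0439, 0.1544]
tool_rot: [-3.142, -0.0, 0.112]
wrist_force: [0.6, -0.5, -0.1]
opening: 0.0
gripper_force: 0.0
```

{"api": "send_rows", "payload": {"motion": [[1, [0.01, 0, 0], 0], [1, [0.02, 0, 0], 0], [1, [0.02, 0, 0], 0], [1, [0.02, 0, 0], 0], [1, [0.02, 0, 0], 0]]}}

```text
time: 14.13
tcp_pos: [0.4924, -0.0436, 0.1543]
tool_rot: [-3.142, -0.0, 0.112]
wrist_force: [0.3, -0.1, -0.1]
opening: -0.0
gripper_force: 0.0
```

{"api": "send_rows", "payload": {"motion": [[1, [0.01, 0, 0], 0], [1, [0.02, 0, 0], 0], [1, [0.02, 0, 0], 0], [1, [0.02, 0, 0], 0], [1, [0.02, 0, 0], 0]]}}

```text
time: 14.55
tcp_pos: [0.4944, -0.0434, 0.1542]
tool_rot: [-3.142, 0.0, 0.112]
wrist_force: [1.3, 0.6, 0.4]
opening: -0.0001
gripper_force: 0.0
```

{"api": "send_rows", "payload": {"motion": [[1, [0.01, 0, 0], 0], [1, [0.02, 0, 0], 0], [1, [0.02, 0, 0], 0], [1, [0.02, 0, 0], 0], [1, [0.02, 0, 0], 0]]}}

```text
time: 14.97
tcp_pos: [0.4964, -0.0432, 0.1543]
tool_rot: [3.142, 0.0, 0.112]
wrist_force: [-0.3, 0.5, -0.3]
opening: 0.0001
gripper_force: 0.0
```

Run:
```python
from h import *
c=manip.camera("wrist");a=manip.camera("scene");t=manip.camera("top")
print(manip.get_state()["wrist_force"].round(2))
f=lambda x,k:cv2.resize(x[:,:,::-1],None,fx=k,fy=k)
cv2.imwrite("pics/w4.png",np.hstack([f(c["img"],.66)[:264,:422],np.vstack([f(a["img"][140:206,230:355],3),f(t["img"][180:202,270:395],3)])[:264]]))
```

```text
[0.83 0.51 0.04]
```

View pics/w4.png

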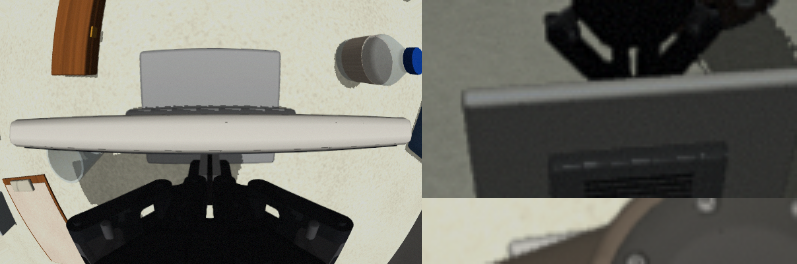

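{"api": "send_rows", "payload": {"motion": [[1, [0.01, 0, 0], 0], [1, [0.02, 0, 0], 0], [1, [0.02, 0, 0], 0], [1, [0.02, 0, 0], 0], [1, [0.02, 0, 0], 0]]}}

```text
time: 15.53
tcp_pos: [0.4984, -0.0429, 0.1543]
tool_rot: [-3.142, 0.0, 0.112]
wrist_force: [-0.3, 0.1, -0.8]
opening: 0.0001
gripper_force: 0.0
```

{"api": "send_rows", "payload": {"motion": [[1, [0.01, 0, 0], 0], [1, [0.02, 0, 0], 0], [1, [0.02, 0, 0], 0], [1, [0.02, 0, 0], 0], [1, [0.02, 0, 0], 0]]}}

```text
time: 15.95
tcp_pos: [0.5004, -0.0427, 0.1543]
tool_rot: [-3.142, 0.0, 0.112]
wrist_force: [-0.8, -1.1, -0.1]
opening: 0.0005
gripper_force: 0.0
```

{"api": "send_rows", "payload": {"motion": [[1, [0.01, 0, 0], 0], [1, [0.01, 0, 0], 0], [1, [0.01, 0, 0], 0], [1, [0.01, 0, 0], 0], [1, [0.01, 0, 0], 0]]}}

```text
time: 16.37
tcp_pos: [0.5014, -0.0426, 0.1543]
tool_rot: [-3.142, 0.0, 0.112]
wrist_force: [-0.6, 0.5, 0.3]
opening: -0.0005
gripper_force: 0.2
```

{"api": "send_rows", "payload": {"motion": [[1, [0.01, 0, 0], 0], [1, [0.01, 0, 0], 0], [1, [0.01, 0, 0], 0], [1, [0.01, 0, 0], 0], [1, [0.01, 0, 0], 0]]}}

```text
time: 16.78
tcp_pos: [0.5023, -0.0425, 0.1543]
tool_rot: [3.142, 0.0, 0.112]
wrist_force: [-1.0, -0.2, 0.0]
opening: -0.0001
gripper_force: 0.3
```

Run:
```python
from h import *
c=manip.camera("wrist");s=manip.camera("scene")
F=[]
for i in range(4): manip.camera("top");F.append(manip.get_state()["wrist_force"])
print(np.mean(F,0).round(2),np.std(F,0).round(2))
cv2.imwrite("pics/w5.png",np.vstack([cv2.resize(c["img"][170:270,200:440,::-1],None,fx=3,fy=3),cv2.resize(s["img"][140:195,215:395,::-1],(720,220))]))
```

```text
[-0.78 -0.12 -0.01] [0.57 0.4  0.2 ]
```

View pics/w5.png

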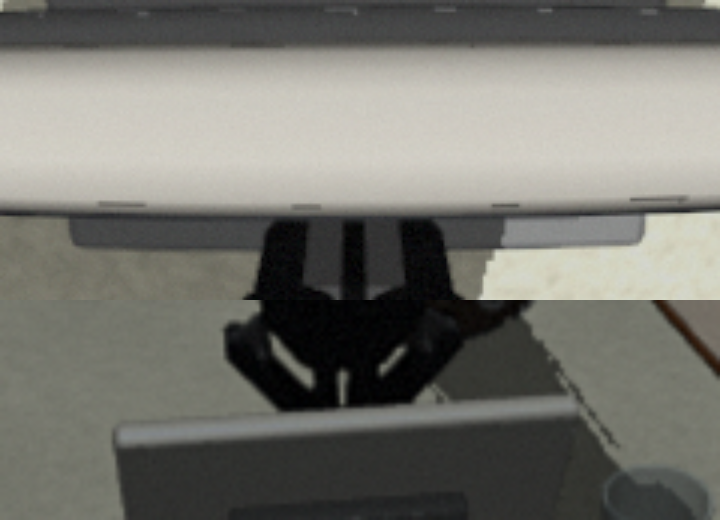

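{"api": "send_rows", "payload": {"motion": [[1, [0.01, 0, 0], 0], [1, [0.02, 0, 0], 0], [1, [0.02, 0, 0], 0], [1, [0.02, 0, 0], 0], [1, [0.02, 0, 0], 0]]}}

```text
time: 17.5
tcp_pos: [0.5043, -0.0423, 0.1542]
tool_rot: [3.142, 0.0, 0.112]
wrist_force: [-2.0, -0.2, 0.3]
opening: -0.0002
gripper_force: 0.6
```

{"api": "send_rows", "payload": {"motion": [[1, [0.01, 0, 0], 0], [1, [0.02, 0, 0], 0], [1, [0.02, 0, 0], 0], [1, [0.02, 0, 0], 0], [1, [0.02, 0, 0], 0]]}}

```text
time: 17.92
tcp_pos: [0.5062, -0.0421, 0.1542]
tool_rot: [3.142, 0.0, 0.112]
wrist_force: [-1.9, -0.3, -1.0]
opening: -0.0001
gripper_force: 0.9
```

{"api": "send_rows", "payload": {"motion": [[1, [0, 0, 0], 0], [1, [-0.03, 0, 0], 0], [1, [-0.08, 0, 0], 0], [1, [-0.25, 0, 0], 0], [1, [-0.5, 0, 0], 0]]}}

```text
time: 18.33
tcp_pos: [0.4578, -0.0474, 0.1544]
tool_rot: [3.141, -0.002, 0.113]
wrist_force: [-0.7, -0.7, -0.4]
opening: 0.0003
gripper_force: 0.0
```

{"api": "send_rows", "payload": {"motion": [[1, [0, 0, -0.2], 0], [1, [0, 0, -0.4], 0], [1, [0, 0, -0.6], 0], [1, [0, 0, -0.8], 0], [1, [0, 0, -1.0], 0]]}}

```text
time: 18.75
tcp_pos: [0.4568, -0.0476, 0.2559]
tool_rot: [-3.141, -0.002, 0.113]
wrist_force: [-0.2, 0.6, -0.2]
opening: -0.0002
gripper_force: 0.0
```

{"api": "send_rows", "payload": {"motion": [[1, [0, 0, -0.2], 0], [1, [0, -0.2, -0.4], 0], [1, [0, -0.4, -0.5], 0], [1, [0, -0.7, -0.5], 0], [1, [0, -1.0, -0.5], 0]]}}

```text
time: 19.17
tcp_pos: [0.4457, 0.0527, 0.3057]
tool_rot: [-3.14, -0.004, 0.111]
wrist_force: [-0.3, -0.4, -0.7]
opening: -0.0001
gripper_force: 0.0
```

{"api": "send_rows", "payload": {"motion": [[1, [0, -0.2, 0], 0], [1, [0, -0.4, 0], 0], [1, [0, -0.6, 0], 0], [1, [0, -0.8, 0], 0], [1, [0, -1.0, 0], 0]]}}

```text
time: 19.58
tcp_pos: [0.4341, 0.1522, 0.3048]
tool_rot: [-3.141, -0.002, 0.113]
wrist_force: [0.4, 0.2, -0.9]
opening: -0.0002
gripper_force: 0.0
```

{"api": "send_rows", "payload": {"motion": [[1, [0, -0.2, 0], 0], [1, [0, -0.4, 0], 0], [1, [0, -0.6, 0], 0], [1, [0, -0.8, 0], 0], [1, [0, -0.8, 0], 0]]}}

```text
time: 20.0
tcp_pos: [0.4252, 0.2333, 0.3044]
tool_rot: [-3.14, -0.001, 0.114]
wrist_force: [0.3, -0.6, 1.0]
opening: -0.0001
gripper_force: 0.0
```

Run:
```python
from h import *
a=manip.camera("scene");t=manip.camera("top");cv2.imwrite("pics/s6.png",a["img"][:,:,::-1]);cv2.imwrite("pics/t6.png",t["img"][:,:,::-1])
f=lambda x,g:np.clip(g*cv2.resize(x[:,:,::-1],None,fx=5,fy=5,interpolation=cv2.INTER_CUBIC).astype(float),0,255)
cv2.imwrite("pics/c6.png",np.vstack([f(a["img"][150:186,230:380],1.5),f(t["img"][186:270,270:420],1.)]).astype(np.uint8))
```

```text
(no output)
```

View pics/c6.png

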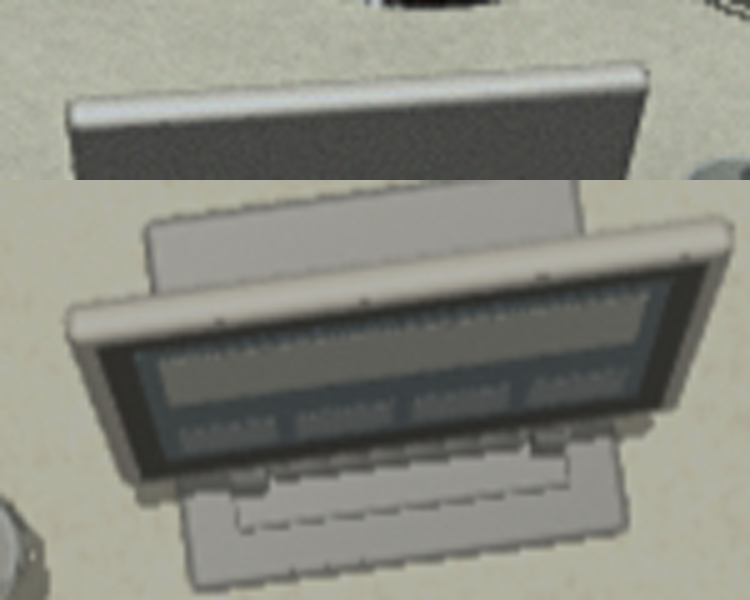

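The last picture shows the glass corners (97,350), (706,265), (665,408), (143,479) and the foot where they were before the press. The screen is still leaning back about 19.8°, so I am handing the job in.

```bash
python3 -c "
from cell import manip
print(manip.finish_job())"
```

```text
the job is handed in; nothing more can be done
None
```

The job is handed in at about 20 s: the screen leans back 20° as best I can measure (19–20° from the cameras), held that angle through a light press of about 2 N roughly 8 mm above mid-glass, and the terminal's foot did not move; the arm never went near the bottle, beaker or weight case.

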